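# Find the hidden push catch and open the valve shutter

## Robot

A 6-joint arm with a two-finger parallel gripper is mounted at the origin on the work surface. World frame = base frame: x ahead of the robot, y to its left, z up, the work surface at z = 0. Lengths are in m, angles in rad, forces in N, time in s.
With the tool pointing down it reaches from about 0.375 to 0.975 m from the base axis. Payload 3.8 kg.
Tool frame: the origin (TCP) lies midway between the tips of the shut fingers; the grasp point (between the pads) lies 19 mm behind it; x points along the fingers, y is the direction in which the jaws open and shut, and the axes are right-handed (so a half turn about x gives the same grasp; the last joint's range is limited). The gripper opens to 88 mm and grips with 3 to 60 N. Pads are 18 mm wide; open, the fingers measure 123 mm over their backs; the gripper's body (75 mm by 187 mm) begins 45 mm behind the grasp point.
Start: joints at [-1.244, 0.264, 1.604, -0, 1.274, -0.037], TCP at [0.24, -0.631, 0.239] pointing down, gripper open.
Joint ranges: [-2.63, 2.63], [-0.94, 2.18], [0.31, 2.57], [-1.31, 4.45], [0, 2.66], [-2.55, 2.55]. Speed limits (rad/s): [2.57, 2.57, 3.14, 3.14, 3.14, 3.14].

## Interface

Orientations are given as a rotation vector (axis times angle).
In Python, from cell import manip, inverse_kinematics, cams, order gives the robot as it stands. Calls block until the motion is done:
- manip.move_pose(position, orientation): joint-space move of the TCP to a pose.
- manip.move_linear(position, rate=0.15, rot=None): straight line of the TCP; rot=None keeps the orientation; rate is the mean speed in m/s.
- manip.set_joints(angles): joint-space move.
- manip.set_gripper(opening, force=None): finger opening in m; force is the grip in N (None keeps the last); returns when the fingers have stopped.
- manip.dwell(seconds).
- inverse_kinematics(position, orientation): joint angles nearest the present ones, or None.
- manip.state(): the state.
- cams.capture(name): name is "scene" or "top" or "wrist"; returns a dict with "image" (384x512x3 uint8, blue, green, red), "z_map" (384x512 float32, m along the optical axis (not along the pixel's ray), 0 where there is no reading), "intrinsics" (3x3 intrinsics, pixels), "position" and "orientation" of the camera in the world; the wrist camera has in their place "T_tool_cam" (4x4, takes a point from camera to tool coordinates, whose origin is the TCP and whose axes are the tool frame's). Camera axes: x right, y down, z forward; pixel columns grow to the right and rows downward; lengths in m; the calibration is good to about 2 mm. The wrist camera is an equidistant fisheye: a pixel r from the principal point sees the ray r / f radians off the axis. A picture is of the moment at which its call begins: read the wrist's pose just before it.
A pose or a line that the arm cannot do raises manip.IKError and nothing moves.
- order.close_job(): hands the job in, once; it reports no verdict.
The state is a dict: "clock": time; "joint_pos": joint angles; "joint_velocities": joint speeds; "tau": joint torques, N m; "tool_pos": TCP position; "tcp_rot": TCP orientation; "contact_force": force on the tool from outside, world axes, zero at the start; "moment": the same for the moment, N m; "gripper_width": finger opening in m.
Only numpy, scipy, OpenCV 4.12 (cv2) and the standard library are available. Lean on these libraries where they do the work, as an engineer would, in place of code of your own. Each camera call takes 0.05 s, during which the arm holds its last target.

## Task

Open the valve box on the bench: one of the five look-alike recessed plates in its top is really the hidden catch button, so feel across them with a fingertip, press the one that gives until the shutter springs part-way open, let go of it, then push the shutter with the fingers all the way along to its stop and come clear. Only touch and push: pick nothing up, and leave the things on the box and bench where they are.

Things in the scene. Friction and masses are not known exactly. Their poses are not given: they have to be found in the camera images.
- service_box: Grey valve box fixed on the bench, 250 mm (its x) by 420 mm (its y), z up; origin: centre of its underside on the bench; its flat top is 90 mm above that. The row of five plates lies in the top along the -x edge (nearer the robot); the sliding shutter stands on the top behind the row.
- plate_row (a point): Centre of the face of the middle plate. Five like steel plates, centres at box x = -70 mm, y = -132, -66, 0, 66, 132 mm, each 55 mm square in a 58 mm square opening, face 2 mm below the box's top; 8 mm ribs between. Four are rigid; one, any of the five, new each time, is the catch button. Sight cannot tell which. Closed fingers fit inside an opening.
- catch (a joint): How far the catch button is pressed straight down, in m: 0 at rest, 0.006 at the bottom. Sprung: starts to move at about 1.6 N, fully down at about 4 N; it comes up again by itself. From about 0.004 it lets the shutter go.
- shutter (a joint): Travel of the sliding aluminium shutter in m: 0 shut and latched, 0.120 fully open at its stop. It slides towards the box's -y. When the catch is pressed a spring kicks it to about 0.03 to 0.05, where it stays; from there a light push of about 2 to 6 N moves it on, and it stays where it is left.
- shutter_end (a point): Centre of the shutter's upright end face on the box's +y side: push here, towards box -y. 11 mm above the box's top; moves with the shutter, which is 110 mm (box x) by 100 mm (box y), 22 mm high. Shut, the face is at box x = 50, y = 95 mm. The top beyond it (y 95 to 210 mm) is flat and clear. Guide rails 10 mm high run along the two sides.
- well (a point): Centre of the mouth of the 80 mm square valve well (70 mm deep), at box x = 50, y = 45 mm, level with the box's top; covered while the shutter is shut.
- jar: Small closed glass jar, 56 mm across, 70 mm high, standing on the box's top near box x = +60, y = -180 mm; origin at the centre of its underside. Leave it.
- peg_a: Wooden clothes peg, 72 x 12 x 12 mm, lying on the box's top just beyond the +y end of the plate row, near box x = -60, y = +188 mm; origin at the centre of its underside. Leave it.
- peg_b: Another such peg lying on the bench, left. Leave it.
- scoop: Red plastic scoop, box-shaped bowl 110 x 80 x 45 mm with a 95 mm handle, on the bench to the left; origin under the middle of its bowl. Leave it.
- mug: White enamel mug, 80 mm across, 80 mm high, on the bench far left; origin at the centre of its underside. Leave it.
- brush: Hand brush lying on the bench to the left. Leave it.
- basin: Empty white enamel basin, 280 mm across, 90 mm high, on the bench to the right; origin at the centre of its underside. Leave it.
- tin: Steel tin, 70 mm across, 100 mm high, on the bench far right; origin at the centre of its underside. Leave it.

How it is judged:
By the outcome, as a careful person would: the job done as asked, in the order asked, and still so for the second after the job is handed in, with the robot touching nothing.
It also fails if it takes over 64 s, if anything falls off the work surface, if the arm or the gripper's body presses on something with over 40 N, if the wrist force passes 120 N, or if a joint passes its speed limit or range.

## Working session

There is one attempt and no reset: what is moved stays moved. The work goes in short steps, each a Python script; the robot and the scene stay as the last script left them, time stands still between calls to the robot, and variables do not carry over. Pictures are saved under pics/ and viewed, and the job is handed in when it is done.

```bash
ls; mkdir -p pics; python3 - <<'E'
from cell import manip, cams
import cv2
s=manip.state();print({k:s[k] for k in s})
for n in("scene","top","wrist"):
    c=cams.capture(n);cv2.imwrite(f"pics/{n}0.png",c["image"])
    print(n,{k:v for k,v in c.items() if k not in("image","z_map")})
E
```

```text
pics
{'clock': 0.0, 'joint_pos': array([-1.24391016e+00,  2.64745595e-01,  1.60532401e+00, -1.37918791e-05,
        1.27368708e+00, -3.69055363e-02]), 'joint_velocities': array([ 0.00118045,  0.00097222, -0.0016053 , -0.00028351,  0.00117248,
       -0.00166752]), 'tau': array([-2.96062817e-04, -5.02120972e+01, -3.56874597e+01,  7.27532362e-02,
        2.92599859e-02, -1.79361978e-04]), 'tool_pos': array([ 0.23994935, -0.63017902,  0.23742008]), 'tcp_rot': array([ 2.02354469,  0.37445538, -2.02421494]), 'contact_force': array([-0.79489523,  0.25834177, -0.47718974]), 'moment': array([ 0.00238199, -0.06237033,  0.05766463]), 'gripper_width': 0.0879820237840163}
scene {'intrinsics': array([[368.32252998,   0.        , 255.25582003],
       [  0.        , 368.32252998, 193.07932288],
       [  0.        ,   0.        ,   1.        ]]), 'position': array([1.33491872, 0.66820594, 0.8342153 ]), 'orientation': array([-1.07647106, -2.26824716,  1.17142281])}
top {'intrinsics': array([[428.83900342,   0.        , 256.18189505],
       [  0.        , 428.83900342, 183.09697064],
       [  0.        ,   0.        ,   1.        ]]), 'position': array([ 2.58170656e-01, -1.10405269e-03,  1.76737180e+00]), 'orientation': array([-2.15657457,  2.11649647, -0.17511336])}
wrist {'intrinsics': array([[297.31863964,   0.        , 254.5489549 ],
       [  0.        , 297.31863964, 189.8692198 ],
       [  0.        ,   0.        ,   1.        ]]), 'T_tool_cam': array([[-1.22571260e-04, -2.55239178e-01,  9.66877938e-01,
        -1.45211388e-01],
       [ 9.99999921e-01,  3.34748889e-04,  2.15138099e-04,
        -3.05879616e-04],
       [-3.78572987e-04,  9.66877888e-01,  2.55239117e-01,
        -6.68095324e-02],
       [ 0.00000000e+00,  0.00000000e+00,  0.00000000e+00,
         1.00000000e+00]])}
```

View pics/top0.png

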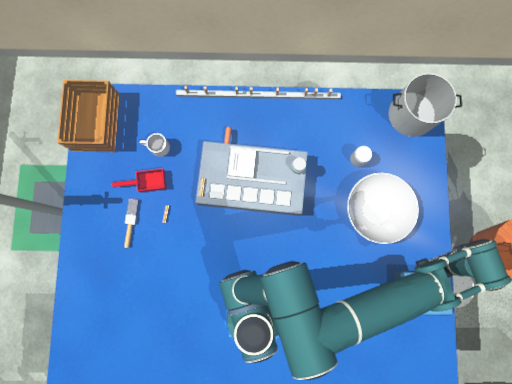

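View pics/scene0.png

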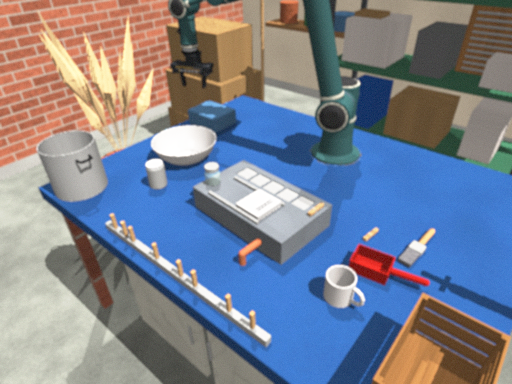

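The top view shows the box at about cols 195–308, rows 141–215. The plate row is along rows 188–198, the shutter is near (242,162), the jar at (299,164) and peg_a at (202,187). I'll enlarge that area.

```bash
python3 - <<'E'
from cell import cams
import cv2,numpy as np
c=cams.capture("top");im=c["image"][130:225,185:320]
cv2.imwrite("pics/top1.png",cv2.resize(im,None,fx=5.9,fy=5.9,interpolation=cv2.INTER_CUBIC))
z=c["z_map"]
print(z[193,217],z[193,250],z[160,220],z[160,240],z[250,200])
c=cams.capture("scene");im=c["image"][155:265,185:340]
cv2.imwrite("pics/scene1.png",cv2.resize(im,None,fx=5,fy=5,interpolation=cv2.INTER_CUBIC))
E
```

```text
1.6946657 1.6934667 1.7116909 1.6901591 1.7442644
```

View pics/top1.png

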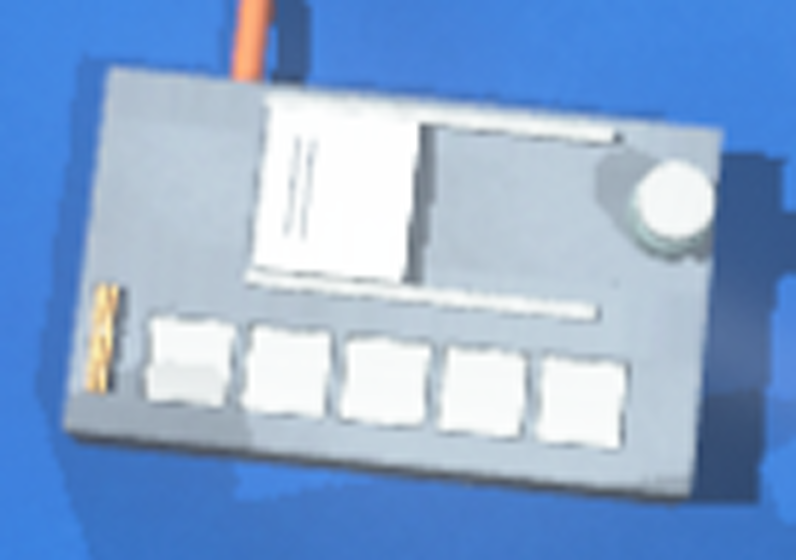

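View pics/scene1.png

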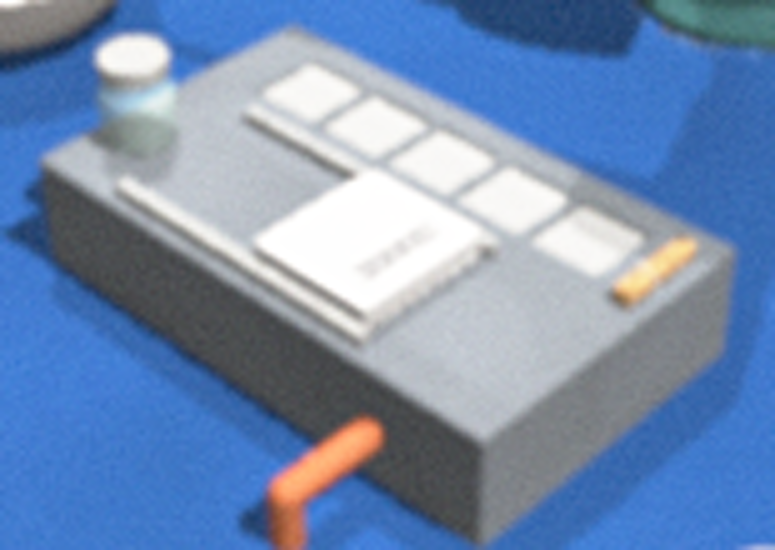

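The top crop has plate centres at (190,361), (288,371), (386,382), (483,391) and (581,402). In the scene crop they run from (588,240) to (312,93). I can also read the box's top corners in both, so I'll fit the pose from the two views.

```bash
cat > h.py <<'E'
import numpy as np
from scipy.spatial.transform import Rotation as R
def project(c,P):
    Rc=R.from_rotvec(c["orientation"]).as_matrix()
    p=(P-c["position"])@Rc
    K=c["intrinsics"]; return np.c_[K[0,0]*p[:,0]/p[:,2]+K[0,2],K[1,1]*p[:,1]/p[:,2]+K[1,2]]
E
python3 - <<'E'
from cell import cams
from h import *
from scipy.optimize import least_squares
pl=[(-.07,y,-.002) for y in(.132,.066,0,-.066,-.132)]
co=[(.125,.21,0),(.125,-.21,0),(-.125,-.21,0),(-.125,.21,0)]
L=np.array(pl+co)
t=np.array([(190,361),(288,371),(386,382),(483,391),(581,402),(110,68),(722,130),(690,493),(66,430)],float)
s=np.array([(588,240),(513,200),(442,161),(376,127),(312,93),(485,441),(43,160),(293,28),(735,255)],float)
t=(t+.5)/5.9-.5+[185,130]; s=(s+.5)/5-.5+[185,155]
ct=cams.capture("top");cs=cams.capture("scene")
def W(p): return R.from_euler('z',p[3]).apply(L)+p[:3]
def f(p,m): 
    r=[]
    if 't' in m: r.append(project(ct,W(p))-t)
    if 's' in m: r.append(project(cs,W(p))-s)
    return np.concatenate(r).ravel()
for m in('ts','t','s'):
    q=least_squares(lambda p:f(p,m),[.55,0,.09,0]); print(m,q.x,np.sqrt((q.fun**2).mean()))
    if m=='ts':print(q.fun.reshape(-1,2).round(2)); print(W(q.x).round(4))
E
```

```text
ts [ 0.55864087  0.01866771  0.09147043 -0.08506288] 0.31110455192068465
[[-0.1   0.1 ]
 [-0.12  0.12]
 [-0.11 -0.03]
 [ 0.08  0.17]
 [ 0.12  0.02]
 [-0.1   0.  ]
 [ 0.16  0.07]
 [ 0.2   0.45]
 [-0.5   0.07]
 [ 0.34  0.16]
 [ 0.18  0.12]
 [ 0.1   0.35]
 [-0.15  0.02]
 [-0.06  0.08]
 [-0.4   0.62]
 [-1.01 -0.02]
 [-0.1  -0.26]
 [ 0.29 -0.87]]
[[ 0.5001  0.1561  0.0895]
 [ 0.4945  0.0904  0.0895]
 [ 0.4889  0.0246  0.0895]
 [ 0.4833 -0.0411  0.0895]
 [ 0.4777 -0.1069  0.0895]
 [ 0.701   0.2173  0.0915]
 [ 0.6653 -0.2012  0.0915]
 [ 0.4163 -0.18    0.0915]
 [ 0.4519  0.2385  0.0915]]
t [ 0.56014834  0.01865317  0.08458927 -0.08374693] 0.10014339073147532
s [ 0.55174697  0.013775    0.08536409 -0.08460783] 0.2985583609865135
```

Both views agree, with the box at about (0.559, 0.019), yaw −0.085 and a fit residual of 0.3 px. I'll hover over the nearest plate with closed fingers and check with the wrist camera.

```bash
cat >> h.py <<'E'
BX=np.array([.5586,.0187,.0915]); YAW=-.085
def W(x,y,dz=0): return R.from_euler('z',YAW).apply([x,y,dz])+BX   # dz above box top
def down(yaw=YAW):  # tool x down, tool y along box y
    M=np.array([[0,0,1],[0,1,0],[-1,0,0]],float)
    return (R.from_euler('z',yaw)*R.from_matrix(M)).as_rotvec()
def projwrist(c,tp,tr,P):
    T=np.linalg.inv(c["T_tool_cam"]); q=(P-tp)@R.from_rotvec(tr).as_matrix()
    q=q@T[:3,:3].T+T[:3,3]; r=np.hypot(q[:,0],q[:,1]); th=np.arctan2(r,q[:,2]); K=c["intrinsics"]
    return np.c_[K[0,0]*th*q[:,0]/r+K[0,2],K[1,1]*th*q[:,1]/r+K[1,2]]
E
python3 - <<'E'
from cell import manip,cams
from h import *; import cv2
print(down(),R.from_rotvec(manip.state()["tcp_rot"]).as_matrix().round(2))
manip.move_pose(W(-.07,-.132,.12),down())
manip.set_gripper(0,force=30)
s=manip.state();print(s["clock"],s["tool_pos"],W(-.07,-.132,.12),s["tcp_rot"],s["joint_pos"],s["contact_force"],s["gripper_width"])
c=cams.capture("wrist");im=c["image"].copy()
P=np.array([W(-.07+a,y+b,-.002) for y in(-.132,-.066,0,.066,.132) for a in(-.0275,.0275) for b in(-.0275,.0275)])
for u,v in projwrist(c,s["tool_pos"],s["tcp_rot"],P): cv2.circle(im,(int(round(u)),int(round(v))),1,(0,0,255),-1)
cv2.imwrite("pics/w1.png",cv2.resize(im,None,fx=1.55,fy=1.55))
E
```

```text
[ 0.06675522  1.56976525 -0.06675522] [[-0.    0.36 -0.93]
 [ 0.   -0.93 -0.36]
 [-1.   -0.   -0.  ]]
3.7167 [ 0.47766751 -0.1068873   0.21152031] [ 0.47764623 -0.1068806   0.2115    ] [ 0.06678046  1.56972927 -0.06678166] [-2.71039938e-01 -7.17560682e-02  2.02135872e+00  7.77565088e-06
  1.19195558e+00 -1.75680583e+00] [0.43112616 1.22928168 1.13143697] 0.0007594628725123264
```

View pics/w1.png

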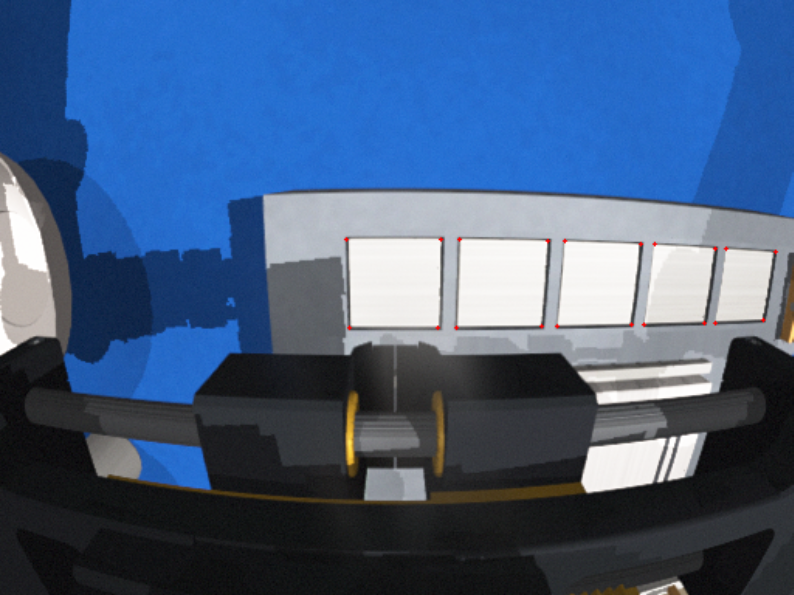

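The projected plate corners fall on the plates within about 1 px, so the pose is confirmed. Next I'll feel the first plate with small guarded steps.

```bash
cat >> h.py <<'E'
def fz(manip,n=4):
    v=[]
    for _ in range(n):
        v.append(manip.state()["contact_force"]); manip.dwell(.02)
    return np.mean(v,0)
def feel(manip,y,stop=3.0,start=.006,maxd=.012,step=.001,hop=.02):
    p=W(-.07,y,hop); 
    manip.move_linear(p,rate=.2)
    manip.move_linear(W(-.07,y,start),rate=.05)
    f0=fz(manip,5); d=start; log=[]
    while d>-maxd:
        d-=step; manip.move_linear(W(-.07,y,d),rate=.02)
        f=fz(manip)-f0; z=manip.state()["tool_pos"][2]; log.append((round(z*1e3,2),round(f[2],2)))
        if f[2]>stop: break
    return log
E
python3 - <<'E'
from cell import manip
from h import *
manip.move_linear(W(-.07,-.132,.03),rate=.2)
print([manip.state()["contact_force"].round(2) if not manip.dwell(.02) else 0 for _ in range(6)],manip.state()["clock"])
print(feel(manip,-.132),manip.state()["clock"])
manip.move_linear(W(-.07,-.132,.02),rate=.1)
print(manip.state()["clock"])
E
```

```text
[array([0.2 , 0.42, 0.16]), array([ 0.22, -0.56,  0.66]), array([ 0.63,  0.22, -0.4 ]), array([ 0.09, -0.35, -0.58]), array([ 0.77, -0.34, -0.06]), array([ 0.13, -0.78,  0.46])] 4.4667
[(np.float64(96.61), np.float64(0.36)), (np.float64(95.45), np.float64(0.51)), (np.float64(94.45), np.float64(0.23)), (np.float64(93.45), np.float64(-0.07)), (np.float64(92.47), np.float64(-0.17)), (np.float64(91.47), np.float64(-0.09)), (np.float64(90.45), np.float64(0.01)), (np.float64(89.47), np.float64(0.25)), (np.float64(88.45), np.float64(0.44)), (np.float64(88.36), np.float64(6.84))] 8.4
8.7917
```

Plate −132 is rigid. It met the finger at z = 88.4 mm and the force jumped to 6.8 N within one step. I'll carry on along the row and stop if one gives.

```bash
python3 - <<'E'
from cell import manip
from h import *
for y in(-.066,0,.066,.132):
    l=feel(manip,y,start=-.0015,step=.0007,maxd=.0065,stop=2.6)
    print(y,[(float(a),float(b)) for a,b in l],manip.state()["clock"])
    if l[-1][0]<87.2: print("GIVES");break
    manip.move_linear(W(-.07,y,.015),rate=.1)
print(manip.state()["tool_pos"])
E
```

```text
-0.066 [(89.38, 0.16), (88.59, 0.32), (88.43, 5.41)] 10.8917
0 [(89.44, -0.07), (88.6, 0.45), (88.08, 1.82), (87.38, 3.51)] 13.6417
0.066 [(89.38, -0.44), (88.58, 0.01), (88.44, 5.67)] 16.0833
0.132 [(89.41, 0.22), (88.61, -0.13), (88.42, 5.32)] 18.5167
[0.50076172 0.15632803 0.10700092]
```

The middle plate gave: it went down to 87.4 mm at about 3 N, while the other four stopped hard at 88.4 mm with over 5 N. I'll press it in guarded steps to about 5 mm.

```bash
python3 - <<'E'
from cell import manip,cams
from h import *; import cv2
l=feel(manip,0,start=-.002,step=.001,maxd=.0088,stop=7)
print([(float(a),float(b)) for a,b in l],manip.state()["clock"])
manip.dwell(.3)
manip.move_linear(W(-.07,0,.03),rate=.1)
print(fz(manip),manip.state()["clock"])
s=manip.state();c=cams.capture("scene");cv2.imwrite("pics/s2.png",cv2.resize(c["image"][155:265,185:340],None,fx=5,fy=5,interpolation=cv2.INTER_CUBIC))
E
```

```text
[(88.64, -0.52), (87.64, -0.14), (86.71, 1.8), (85.58, 2.38), (84.51, 2.17), (83.52, 2.39), (82.59, 2.29)] 22.55
[-0.10126669  0.00904428 -0.16658894] 23.4583
```

View pics/s2.png

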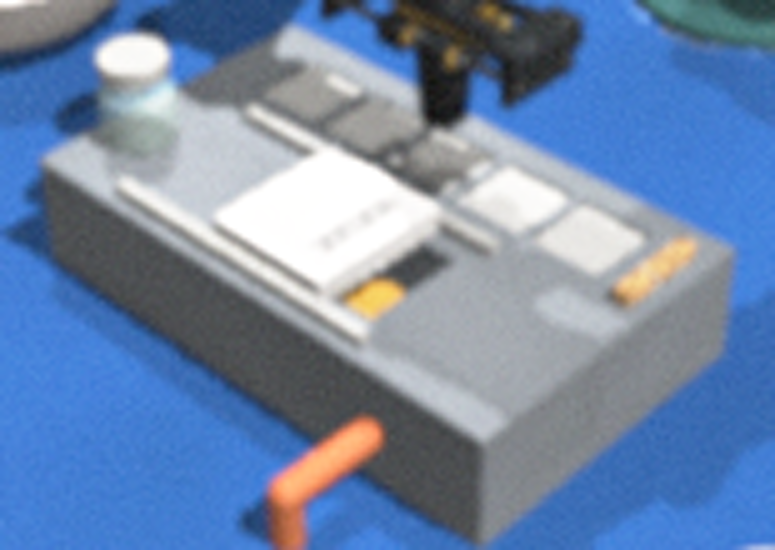

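The shutter has sprung about 40 mm open, so its end face is near the (330,290)–(440,215) edge of the crop. The orange valve shows in the well. Next, push the end face along.

```bash
python3 - <<'E'
from cell import manip,cams
from h import *; import cv2
manip.move_linear(W(-.07,0,.06),rate=.2)
manip.move_linear(W(.05,.12,.06),rate=.2)
manip.move_linear(W(.05,.12,.0085),rate=.12)
f0=fz(manip,5); ey=R.from_euler('z',YAW).apply([0,1,0]); log=[]
y=.12; manip.move_linear(W(.05,.09,.0085),rate=.08); y=.09
while y>-.03:
    y-= .01 if y>.01 else .002
    manip.move_linear(W(.05,y,.0085),rate=.05)
    f=fz(manip,3)-f0; ty=R.from_euler('z',-YAW).apply(manip.state()["tool_pos"]-BX)[1]
    log.append((round(y,3),round(float(ty),4),round(float(f@ey),1),round(float(f[2]),1)))
    if f@ey>11: break
print(log,manip.state()["clock"])
c=cams.capture("scene");cv2.imwrite("pics/s3.png",cv2.resize(c["image"][155:265,185:340],None,fx=5,fy=5,interpolation=cv2.INTER_CUBIC))
E
```

```text
[(0.08, 0.08, -0.3, 0.0), (0.07, 0.0698, 0.2, -0.7), (0.06, 0.0597, -0.1, -0.1), (0.05, 0.0496, 0.1, 0.3), (0.04, 0.0395, -0.1, -0.2), (0.03, 0.0295, -0.3, 0.1), (0.02, 0.0194, -0.1, -0.6), (0.01, 0.0094, 0.1, -0.1), (0.008, 0.0079, 1.4, -0.3), (0.006, 0.0061, 2.2, -0.8), (0.004, 0.0039, 2.4, -0.4), (0.002, 0.0018, 2.1, 0.1), (-0.0, -0.0002, 2.5, -0.5), (-0.002, -0.0021, 2.7, -0.4), (-0.004, -0.0042, 2.5, -0.2), (-0.006, -0.0061, 2.5, -0.3), (-0.008, -0.0082, 2.4, -0.6), (-0.01, -0.0102, 2.3, -0.1), (-0.012, -0.0109, 7.3, -0.1), (-0.014, -0.011, 12.9, -0.0)] 32.8
```

View pics/s3.png

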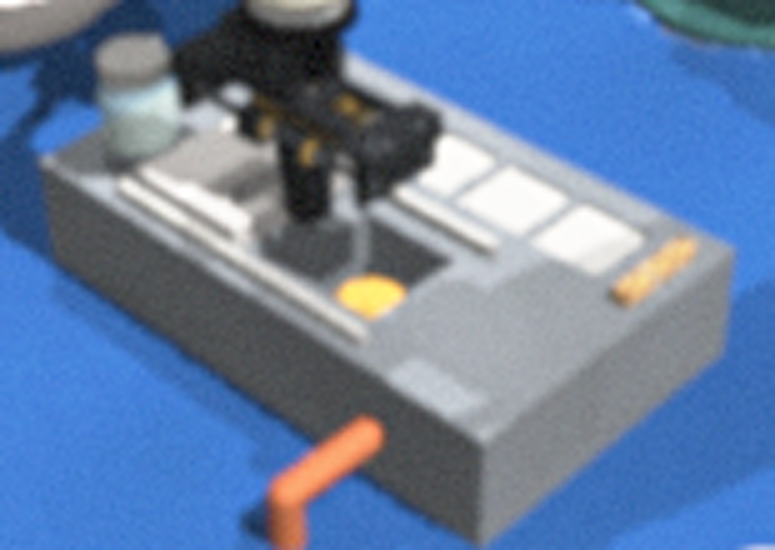

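The force stayed at about 2.5 N and then rose hard to 13 N with no further motion at TCP y = −11 mm, which is the stop. Now back off, come clear and look.

```bash
python3 - <<'E'
from cell import manip,cams
from h import *; import cv2
manip.move_linear(W(.05,.02,.0085),rate=.08)
manip.move_linear(W(.05,.03,.10),rate=.2)
manip.move_linear(W(-.13,.03,.20),rate=.25)
manip.dwell(.3)
s=manip.state();c=cams.capture("wrist");im=c["image"].copy()
for P in (np.array([W(x,-.025,.022) for x in(-.005,.105)]),np.array([W(x,-.025,0) for x in(-.005,.105)])):
  for u,v in projwrist(c,s["tool_pos"],s["tcp_rot"],P): cv2.circle(im,(int(u),int(v)),2,(0,0,255),-1)
cv2.imwrite("pics/w4.png",cv2.resize(im,None,fx=1.5,fy=1.5))
c=cams.capture("scene");im=c["image"].copy()
for u,v in project(c,np.array([W(x,y,.022) for x in(-.005,.105) for y in (-.025,-.125)])): cv2.circle(im,(int(round(u)),int(round(v))),0,(0,0,255),-1)
cv2.imwrite("pics/s4.png",cv2.resize(im[155:265,185:340],None,fx=5,fy=5,interpolation=cv2.INTER_CUBIC))
cv2.imwrite("pics/t4.png",cams.capture("top")["image"])
print(manip.state()["clock"],fz(manip))
E
```

```text
35.4583 [-0.45871961  0.05433086 -0.02710816]
```

View pics/s4.png

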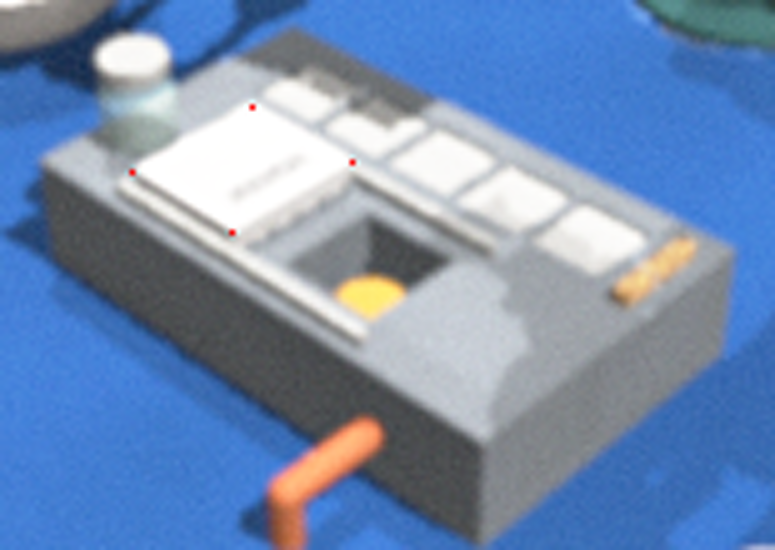

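View pics/t4.png

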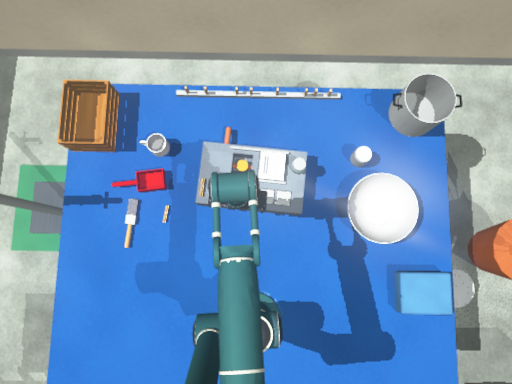

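View pics/w4.png

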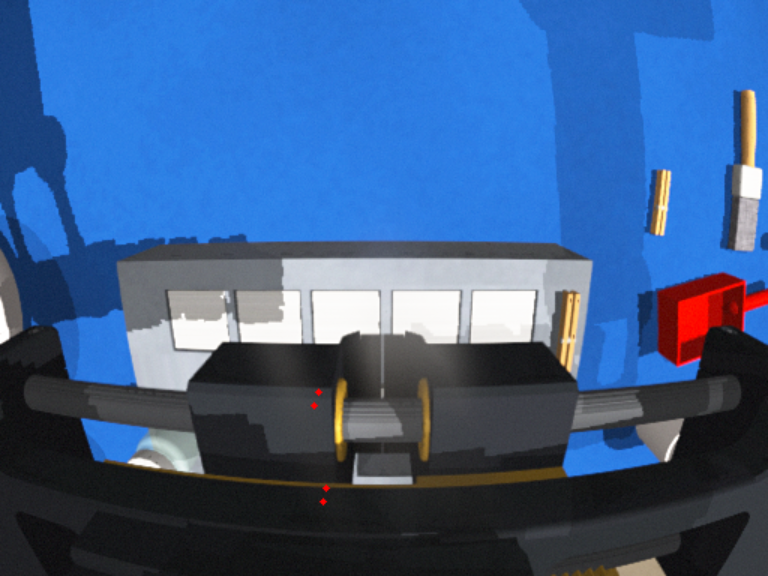

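The scene crop shows the predicted fully-open corners, (232,232), (352,162), (252,107) and (132,172), lying on the shutter's corners. The well is uncovered, and the jar and peg_a are where they were. The top and wrist views show the other items unmoved and the gripper clear, so I'll hand in.

```bash
python3 -c "
from cell import manip,order
order.close_job(); print(manip.state()['clock'])"
```

```text
the job is handed in; nothing more can be done
the job is handed in; nothing more can be done
```

The shutter is fully open at its stop, and I handed the job in at about 35.5 s on the robot's clock. The hand-in gave no verdict.

- **Finding the button:** I felt all five plates with closed fingers. Four stopped hard at z = 88.4 mm with 5–7 N. The middle plate (box y = 0) gave way at about 2 N, so that was the catch.
- **Releasing the shutter:** I pressed the middle plate about 6 mm down. The shutter sprang about 40 mm open, and I let go of the button.
- **Pushing it open:** I pushed the end face towards box −y. It moved at about 2.5 N, then the force rose to 13 N with no further motion, which is the stop. I then backed off and lifted clear.

**Last checks:**
- The predicted corners for 120 mm of travel lie on the shutter's corners in the scene camera.
- The well is uncovered.
- The jar, pegs and other items look unmoved, and the force on the tool is about zero.

**Two readings that disagreed:**
- Early in the push I read no steady force. The shutter may have coasted ahead of the fingers after each 10 mm step, but I did not confirm that.
- On my first touch of the middle plate I had set the "gives" threshold too tight, so the script passed over it. I saw this in the readings and went back to that plate after feeling the other two.

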